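# Close the dirt filter: find the thread start, then screw its cap home

### The job

Close the boiler's dirt filter: stand the winged cap square on its threaded neck and, pressing it down lightly (about 10 N), turn it backward, anticlockwise seen from above, until it has climbed to the thread start and drops off it. Then screw it forward, clockwise, until it is snug, home on the rubber gasket, and let go. Hand-snug is enough: forcing it (over 80 N between cap and filter) strips the thread; do not let it go on crooked, and leave the other things on the bench alone.

Things in the scene. Friction and masses are not known exactly. Their poses are not given: they have to be found in the camera images.
- cap: dark screw cap, 62 mm across, standing on its rim; origin: centre of the rim's underside, z up. Flat top at 24 mm; on it a wing 12 mm thick along the cap's x, 48 mm long, its top at 50 mm: the grip. About 0.14 kg. Inside: bore 56 mm, free depth 19 mm, four thread pins 90 deg apart, 4 mm above the rim, 2.4 mm thick, tips at radius 22.3 mm. Right-hand thread.
- filter: grey canister 68 mm across in a clip stand bolted to the bench (plate 110 x 200 mm along its x, y), brass ports along its y; origin: centre of the plate's underside. On top a brass neck 42 mm across, 17 mm above the seat, lip tapered to 38 mm, with a four-start thread (52.6 mm across, 26 mm a turn, 4.1 mm a rad). The neck does not turn; where its starts lie differs each time.
- seat (a point): centre of the filter's seat, the shoulder at the foot of the neck, 100 mm above the bench, z up. A rubber gasket stands 3 mm proud of it and gives 1 mm per 5 N. Set on the thread, the rim is 4.5 to 11 mm above the seat; turned back it climbs to 11, drops to 4.5. From there 1.2 to 1.5 rad forward is home: rim under 1.6 above the seat, 0.2 to 0.3 N m; 0 is the stop. Axial play 1.5 mm.
- drain_cap: smaller round cap without a wing, 38 mm across, 32 mm high, not for this neck; origin: centre of its underside. Bystander.
- screwdriver: screwdriver lying on the bench, 190 mm long. Bystander.
- union_nut: hexagonal brass union nut, 40 mm across, 16 mm high. Bystander.
- gauge: round pressure gauge lying on its back, 52 mm across, 22 mm high. Bystander.
- spare_gasket: spare rubber ring, 63 mm across, 5 mm high, lying on the bench; not needed. Bystander.
- valve_motor: white valve motor, 62 x 48 x 44 mm. Bystander.
Mind the look-alikes: they are no part of the job. Several things look just like the cap: the one meant starts farthest to the robot's left.

How it is judged:
By the outcome, as a careful person would: the job done as asked, in the order asked, and still so for the second after the job is handed in, with the robot touching nothing.
It also fails if it takes over 66 s, if anything falls off the work surface, if the arm or the gripper's body presses on something with over 40 N, if the wrist force passes 120 N, or if a joint passes its speed limit or range.

### The arm

A 6-joint arm with a two-finger parallel gripper is mounted at the origin on the work surface. World frame = base frame: x ahead of the robot, y to its left, z up, the work surface at z = 0. Lengths are in m, angles in rad, forces in N, time in s.
With the tool pointing down it reaches from about 0.325 to 0.9 m from the base axis. Payload 6.1 kg.
Tool frame: the origin (TCP) lies at the very end of the fingers, on their centre line; the grasp point (between the pads) lies manip.pinch_z behind it (manip.pinch_z is the distance from the TCP to the grasp point, in m); z points along the fingers, y is the direction in which the jaws open and shut (so a half turn about z gives the same grasp; the last joint's range is limited). The gripper opens to 87 mm and grips with 3 to 60 N. Pads are 19 mm wide; open, the fingers measure 117 mm over their backs; the gripper's body (75 mm by 190 mm) begins 51 mm behind the grasp point.
Start: joints at [-1.304, 0.22, 1.526, -0, 1.395, -0.126], TCP at [0.239, -0.577, 0.2] pointing down, gripper open.
Joint ranges: [-2.98, 2.98], [-0.91, 2.08], [0.09, 2.57], [-1.24, 4.39], [0.2, 2.65], [-2.68, 2.68]. Speed limits (rad/s): [2.57, 2.57, 3.01, 3.14, 3.14, 3.14].

### API

Orientations are given as [roll, pitch, yaw] about the fixed x, y, z axes, in that order (R = Rz(yaw) Ry(pitch) Rx(roll)).
In Python, from bench import manip gives the robot as it stands.
- The arm moves only by the tool move_arm, never from a script. Its argument "deltas" is a list of rows, each a list of 7 numbers: the turn, a rotation vector about the tool's x, y, z in degrees, then the shift along the tool's x, y, z in mm, then the finger opening in mm, from 0 to 87. A call has exactly 8 rows; each row is the pose to reach, as a shift and turn from the pose commanded when the call began, along the tool's axes at that moment; what a row does not reach only later rows make up. A row lasts 1/12 s, in which the tool goes at most 41.7 mm and 7.16 degrees, less where a joint would pass 70% of its speed; a pose out of reach is approached as far as the arm can. A call with a gripper value outside its range is refused whole. The fingers move at their own pace and stop on an object; the grip force is fixed at half the most. Time passes only in rows, so rows that repeat a pose let the fingers close, or fill a call up. It gives the time, the measured TCP pose, the force and the opening at its end, in the units of the state.
- manip.observe(): the state, without advancing time (a new reading comes with each control period).
- manip.camera(name): name is "side" or "top"; returns a dict with "img" (400x640x3 uint8, blue, green, red), "K" (3x3 intrinsics, pixels), "extrinsics" (4x4, takes a point from camera to world coordinates). Camera axes: x right, y up, looking along -z (the intrinsics and any distortion apply to the point x, -y, -z); pixel columns grow to the right and rows downward; lengths in m; the calibration is good to about 2 mm. A picture is of the moment at which its call begins. There is no depth.
- manip.sign_off(): hands the job in, once; it reports no verdict.
The state is a dict: "clock": time; "joint_pos": joint angles; "dq": joint speeds; "effort": joint torques, N m; "tcp_pos": TCP position; "tool_rot": TCP orientation; "ft_force": force on the tool from outside, world axes, zero at the start; "ft_torque": the same for the moment, N m; "width": finger opening in m.
Only numpy, scipy, OpenCV 4.12 (cv2) and the standard library are available. Lean on these libraries where they do the work, as an engineer would, in place of code of your own. Each camera call takes 0.05 s, during which the arm holds its last target.

## Working session

There is one attempt and no reset: what is moved stays moved. The work goes in short steps, Python scripts to look and compute and a tool call to move; the robot and the scene stay as the last step left them, time stands still between calls to the robot, and variables do not carry over. Pictures are saved under pics/ and viewed, and the job is handed in when it is done.

Besides the shell and the picture viewer there is one more tool, called as name([rows], argument=value, ...), one row to a line, values as JSON. move_arm: Moves the arm, as the interface text tells. Its arguments: {"type":"object","properties":{"deltas":{"type":"array"}},"required":["deltas"]}

```bash
ls; mkdir -p pics; cat > h.py <<'E'
import numpy as np,cv2
from bench import manip
def cap(n,f):
    c=manip.camera(n);cv2.imwrite(f,c["img"]);np.savez(f[:-4]+".npz",**{k:np.array(c[k]) for k in("img","K","extrinsics")});return c
def ld(f): return np.load(f)
def ray(c,u,v):
    K=c["K"];E=c["extrinsics"];d=np.array([(u-K[0,2])/K[0,0],-(v-K[1,2])/K[1,1],-1.]);return E[:3,3],E[:3,:3]@d
def onz(c,u,v,z):
    o,d=ray(c,u,v);return o+d*(z-o[2])/d[2]
def proj(c,p):
    E=c["extrinsics"];K=c["K"];q=E[:3,:3].T@(np.array(p)-E[:3,3]);return K[0,0]*q[0]/-q[2]+K[0,2],K[1,1]*(-q[1])/-q[2]+K[1,2]
E
python3 - <<'E'
from h import *
for n in("top","side"):
    c=cap(n,f"pics/{n}0.png");print(c.keys(),c["K"],c["extrinsics"])
print(manip.observe(),manip.pinch_z)
E
```

```text
pics
dict_keys(['img', 'K', 'extrinsics']) [[386.32685997   0.         317.01467143]
 [  0.         386.32685997 203.30417514]
 [  0.           0.           1.        ]] [[-0.00926928  0.98936488 -0.14515925  0.38767103]
 [-0.99993602 -0.00822962  0.00776106 -0.03048097]
 [ 0.00648391  0.1452219   0.98937786  1.09058043]
 [ 0.          0.          0.          1.        ]]
dict_keys(['img', 'K', 'extrinsics']) [[512.65581281   0.         329.67083295]
 [  0.         512.65581281 200.62587702]
 [  0.           0.           1.        ]] [[-0.98694393  0.1130927  -0.11468094  0.38230964]
 [-0.16092443 -0.72204684  0.67286826  0.82183334]
 [-0.00670852  0.68253821  0.73081912  1.01907343]
 [ 0.          0.          0.          1.        ]]
{'clock': 0.1, 'joint_pos': array([-1.30410232e+00,  2.21142204e-01,  1.52748011e+00,  5.27911333e-06,
        1.39473680e+00, -1.26074685e-01]), 'dq': array([-0.0005517 , -0.00035322, -0.00233488, -0.00033479,  0.00151215,
        0.00037435]), 'effort': array([ 6.28084490e-04, -4.95945776e+01, -3.88519263e+01,  7.02444557e-02,
        5.15722996e-02, -2.21484356e-05]), 'tcp_pos': array([ 0.23907017, -0.57681703,  0.19875862]), 'tool_rot': array([-3.13984087e+00, -2.27270392e-04,  3.92767559e-01]), 'ft_force': array([-0.67025194, -0.22519426, -0.28096741]), 'ft_torque': array([-0.01326047,  0.00815516, -0.01514336]), 'width': 0.0872396479829043} 0.0187
```

View pics/top0.png

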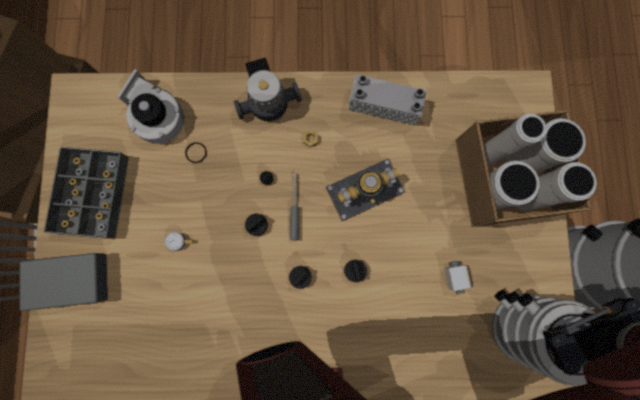

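View pics/side0.png

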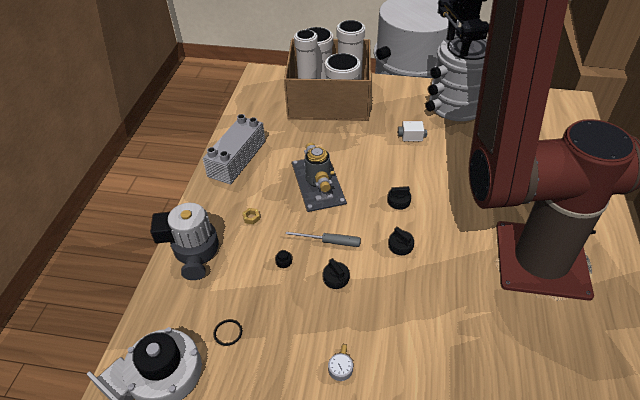

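Top view: three winged caps at (256,224), (301,277) and (355,270). Image left is +y, the robot's left, so the one meant is (256,224), which is (336,275) in the side view. The small round one at (266,178) is the drain cap. The filter is at (370,183).

```bash
python3 - <<'E'
from h import *
t=ld("pics/top0.npz");s=ld("pics/side0.npz")
for n,u,v in(("A",256,224),("B",301,277),("C",355,270)): print(n,onz(t,u,v,.02))
print("neck",onz(t,371,182,.117))
a=cv2.resize(t["img"][195:255,220:290],None,fx=6,fy=6,interpolation=cv2.INTER_CUBIC)
b=cv2.resize(s["img"][250:300,300:370],None,fx=6,fy=6,interpolation=cv2.INTER_CUBIC)
c=cv2.resize(t["img"][150:225,320:410],None,fx=4.5,fy=4.5,interpolation=cv2.INTER_CUBIC)
d=cv2.resize(s["img"][135:215,280:360],None,fx=4.5,fy=4.5,interpolation=cv2.INTER_CUBIC)
im=np.zeros((720,840,3),np.uint8)
for k,(x,y,i) in enumerate([(0,0,a),(420,0,b),(0,362,c),(420,362,d)]):
    h,w=i.shape[:2];h=min(h,720-y);w=min(w,840-x);im[y:y+h,x:x+w]=i[:h,:w]
im=cv2.convertScaleAbs(im,alpha=1.8,beta=15)
cv2.imwrite("pics/crop1.png",cv2.resize(im,(700,600)))
E
```

```text
A [0.48808368 0.13104759 0.02      ]
B [0.34222324 0.00662381 0.02      ]
C [ 0.35962694 -0.14099969  0.02      ]
neck [ 0.58470101 -0.17738834  0.117     ]
```

View pics/crop1.png

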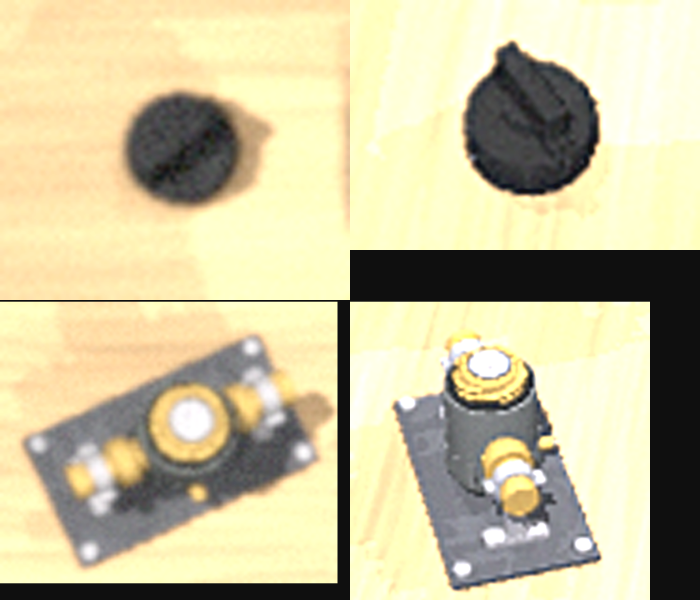

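```bash
python3 - <<'E'
from h import *
t=ld("pics/top0.npz");s=ld("pics/side0.npz")
for n,c,(u0,u1,v0,v1) in(("t",t,(238,272,208,240)),("s",s,(315,357,255,295))):
    g=c["img"].max(2)[v0:v1,u0:u1]
    m=(g<62).astype(np.uint8)
    k,l,st,ce=cv2.connectedComponentsWithStats(m);i=1+np.argmax(st[1:,4]);
    mm=(l==i).astype(np.uint8);cn=max(cv2.findContours(mm,cv2.RETR_EXTERNAL,cv2.CHAIN_APPROX_NONE)[0],key=len)
    print(n,st[i],ce[i]+[u0,v0],cv2.fitEllipse(cn),onz(c,*(ce[i]+[u0,v0]),.013),np.percentile(g[mm>0],[5,25,50,75,95]))
a=cv2.resize(cv2.convertScaleAbs(t["img"][205:243,236:276],alpha=4,beta=-60),None,fx=10,fy=10,interpolation=cv2.INTER_NEAREST)
b=cv2.resize(cv2.convertScaleAbs(s["img"][255:295,315:357],alpha=4,beta=-60),None,fx=9,fy=9,interpolation=cv2.INTER_NEAREST)
im=np.zeros((400,790,3),np.uint8);im[:a.shape[0],:a.shape[1]]=a;im[:b.shape[0],405:405+b.shape[1]]=b
cv2.imwrite("pics/crop2.png",im)
a=cv2.resize(cv2.convertScaleAbs(t["img"][160:205,345:395],alpha=1.4),None,fx=8,fy=8,interpolation=cv2.INTER_NEAREST)
b=cv2.resize(cv2.convertScaleAbs(s["img"][140:190,295:340],alpha=1.4),None,fx=8,fy=8,interpolation=cv2.INTER_NEAREST)
im=np.zeros((400,790,3),np.uint8);im[:a.shape[0],:a.shape[1]]=a;im[:b.shape[0],405:405+b.shape[1]]=b
cv2.imwrite("pics/crop3.png",im)
E
```

```text
t [  8   6  22  22 376] [256.40691489 224.3962766 ] ((18.40681266784668, 16.39331817626953), (20.608489990234375, 21.42336082458496), 100.5915298461914) [0.48761989 0.13095288 0.013     ] [14. 25. 32. 36. 50.]
s [  8   4  27  30 588] [335.62244898 274.65646259] ((20.620609283447266, 19.571958541870117), (25.677534103393555, 27.785615921020508), 162.24732971191406) [0.48770307 0.12989698 0.013     ] [11. 20. 29. 33. 37.]
```

View pics/crop2.png

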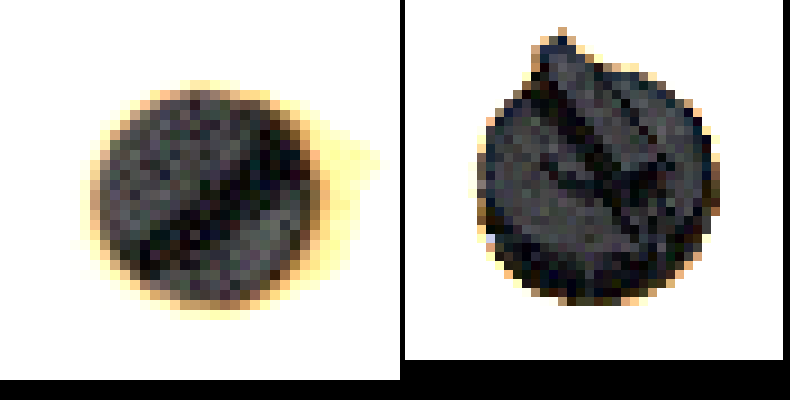

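View pics/crop3.png

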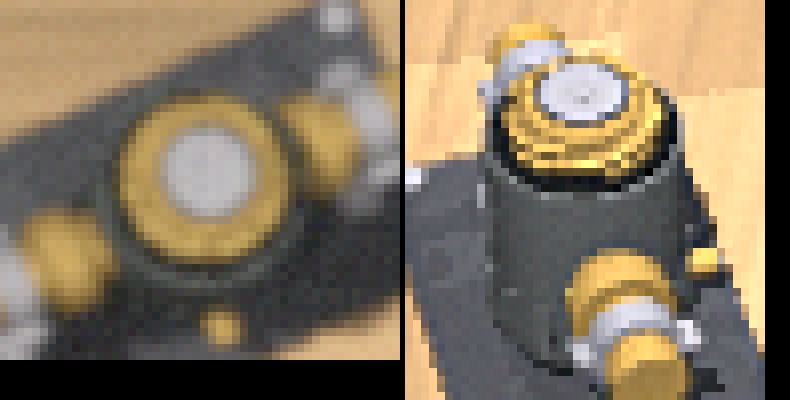

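```bash
python3 - <<'E'
from h import *
t=ld("pics/top0.npz");s=ld("pics/side0.npz")
f=lambda x,y:onz(s,315+(x-405)/9,255+y/9,.05)
for p,q in(((565,55),(648,172)),((545,75),(625,182)),((590,70),(675,160))):
    a,b=f(*p),f(*q);print(a,b,np.linalg.norm(b-a),np.degrees(np.arctan2(*(b-a)[[1,0]])),(a+b)/2)
g=lambda x,y:onz(t,236+x/10,205+y/10,.03)
a,b=g(150,260),g(300,150);print(a,b,np.degrees(np.arctan2(*(b-a)[[1,0]])))
# neck
for n,c,b in(("t",t,(345,395,160,205)),("s",s,(295,340,140,190))):
    im=c["img"][b[2]:b[3],b[0]:b[1]];hsv=cv2.cvtColor(im,cv2.COLOR_BGR2HSV)
    for nm,m in(("silver",(hsv[...,1]<70)&(hsv[...,2]>(120 if n=="t" else 150))),("brass",(hsv[...,1]>90)&(hsv[...,2]>90)&(hsv[...,0]>12)&(hsv[...,0]<30))):
        k,l,st,ce=cv2.connectedComponentsWithStats(m.astype(np.uint8))
        for i in range(1,k):
            if st[i,4]>40:
                mm=(l==i).astype(np.uint8);cn=max(cv2.findContours(mm,cv2.RETR_EXTERNAL,cv2.CHAIN_APPROX_NONE)[0],key=len)
                (cx,cy),ax,an=cv2.fitEllipse(cn)
                print(n,nm,st[i],ce[i]+[b[0],b[2]],(cx+b[0],cy+b[2]),ax,an)
E
```

```text
[0.49619762 0.1187811  0.05      ] [0.46969092 0.15158853 0.05      ] 0.04217739089687813 128.93640863180627 [0.48294427 0.13518481 0.05      ]
[0.50029567 0.12586517 0.05      ] [0.47499505 0.15551862 0.05      ] 0.03898010648612251 130.47113909747603 [0.48764536 0.1406919  0.05      ]
[0.48907481 0.12248717 0.05      ] [0.46345195 0.14687808 0.05      ] 0.03537580223977283 136.41103312839545 [0.47626338 0.13468263 0.05      ]
[0.46800738 0.14297599 0.03      ] [0.49795968 0.1021692  0.03      ] -53.721224058539235
t silver [20 17 11 10 82] [370.45121951 181.2195122 ] (370.4232654571533, 181.2301025390625) (8.956879615783691, 9.959324836730957) 121.43480682373047
t brass [  0   0  37  17 337] [357.27596439 165.36795252] (355.5830955505371, 165.75382280349731) (13.379719734191895, 41.593624114990234) 75.86932373046875
t brass [ 15  12  21  20 209] [369.66985646 182.3062201 ] (370.0372734069824, 181.8352508544922) (19.312482833862305, 20.233749389648438) 100.2978286743164
t brass [35 12 10 11 66] [385.10606061 176.71212121] (385.06085205078125, 176.67836570739746) (6.472710132598877, 
[... 358 characters left out ...]
7 53] [316.49056604 150.98113208] (316.5, 151.0) (6.031522274017334, 9.165409088134766) 90.0
s brass [  0   0  45  44 867] [320.41637832 152.03344867] (320.1727294921875, 157.2739429473877) (40.04186248779297, 48.93900680541992) 130.36119079589844
s brass [20 31 14 11 81] [320.65432099 175.17283951] (321.00972747802734, 176.05853271484375) (10.126328468322754, 12.269848823547363) 77.89466857910156
s brass [ 0 35  5 15 45] [296.33333333 184.        ] (296.5413064956665, 185.0947380065918) (3.618767261505127, 16.40070343017578) 171.35040283203125
s brass [25 41 10  9 71] [324.50704225 185.5915493 ] (324.5044479370117, 185.56244659423828) (7.991269588470459, 9.531872749328613) 95.63536834716797
```

```bash
python3 - <<'E'
from h import *
t=ld("pics/top0.npz");s=ld("pics/side0.npz")
for z in(.11,.113,.117):print(z,onz(t,370.43,181.23,z),onz(s,316.5,151,z))
print(onz(t,370.04,181.84,.107))
def tri(a,b):
    o1,d1=ray(t,*a);o2,d2=ray(s,*b);k=np.linalg.lstsq(np.c_[d1,-d2],o2-o1,rcond=None)[0];return o1+k[0]*d1,o2+k[1]*d2
print(tri((370.43,181.23),(316.5,151)), tri((256.41,224.4),(335.6,274.65)))
E
```

```text
0.11 [ 0.58816072 -0.17702732  0.11      ] [ 0.58884122 -0.18853734  0.11      ]
0.113 [ 0.58754734 -0.17657897  0.113     ] [ 0.58815966 -0.18520306  0.113     ]
0.117 [ 0.5867295  -0.17598118  0.117     ] [ 0.5872509  -0.18075734  0.117     ]
[ 0.5871679  -0.17641457  0.107     ]
(array([ 0.58573103, -0.17525135,  0.12188345]), array([ 0.58612352, -0.17524208,  0.12196231])) (array([0.48749308, 0.13075627, 0.01425401]), array([0.4876256 , 0.13075818, 0.01426658]))
```

```bash
cat >> h.py <<'E'
def rows(c0,c1,n=8):
    """c=(x,y,z,yawdeg) commanded; prints end delta: tool-z deg, shift mm"""
    c0=np.array(c0,float);c1=np.array(c1,float);y=np.radians(c0[3]);d=(c1-c0)[:3]*1000
    s=np.array([d[0]*np.cos(y)+d[1]*np.sin(y),d[0]*np.sin(y)-d[1]*np.cos(y),-d[2]])
    e=np.r_[0,0,-(c1[3]-c0[3]),s];print("end",e.round(2),"per row",(e/n).round(2))
E
python3 - <<'E'
from h import *
a=np.array([.239,-.577,.2,22.5]);b=np.array([.488,.1305,.13,128.5])
d=(b-a)/3
for i in range(3):rows(a+i*d,a+(i+1)*d)
E
```

```text
end [   0.      0.    -35.33  166.93 -186.12   23.33] per row [  0.     0.    -4.42  20.87 -23.26   2.92]
end [  0.     0.   -35.33 243.82 -55.29  23.33] per row [ 0.    0.   -4.42 30.48 -6.91  2.92]
end [  0.     0.   -35.33 230.89  95.9   23.33] per row [ 0.    0.   -4.42 28.86 11.99  2.92]
```

move_arm([
  [0, 0, -4.4, 20.9, -23.3, 3, 87],
  [0, 0, -8.8, 41.7, -46.5, 6, 87],
  [0, 0, -13.2, 62.6, -69.8, 9, 87],
  [0, 0, -17.7, 83.5, -93, 12, 87],
  [0, 0, -22.1, 104, -116.3, 15, 87],
  [0, 0, -26.5, 125, -139.6, 18, 87],
  [0, 0, -30.9, 146, -162.9, 20.5, 87],
  [0, 0, -35.3, 167, -186, 23.5, 87],
])

```text
clock: 0.77
tcp_pos: [0.3223, -0.3399, 0.1757]
tool_rot: [-3.141, -0.0, 1.012]
ft_force: [0.5, -0.1, 1.5]
width: 0.087
```

move_arm([
  [0, 0, -4.4, 30.5, -6.9, 3, 87],
  [0, 0, -8.8, 61, -13.8, 6, 87],
  [0, 0, -13.2, 91.4, -20.7, 9, 87],
  [0, 0, -17.7, 122, -27.6, 12, 87],
  [0, 0, -22.1, 152.4, -34.5, 15, 87],
  [0, 0, -26.5, 183, -41.5, 18, 87],
  [0, 0, -30.9, 213.4, -48.4, 20.5, 87],
  [0, 0, -35.3, 244, -55.3, 23.5, 87],
])

```text
clock: 1.43
tcp_pos: [0.4055, -0.1041, 0.1525]
tool_rot: [-3.142, -0.0, 1.629]
ft_force: [0.5, -0.4, 0.2]
width: 0.087
```

move_arm([
  [0, 0, -4.4, 28.9, 12, 3, 87],
  [0, 0, -8.8, 57.7, 24, 6, 87],
  [0, 0, -13.2, 86.6, 36, 9, 87],
  [0, 0, -17.7, 115.4, 48, 12, 87],
  [0, 0, -22.1, 144.3, 60, 15, 87],
  [0, 0, -26.5, 173, 72, 18, 87],
  [0, 0, -30.9, 202, 84, 20.5, 87],
  [0, 0, -35.3, 231, 96, 23.5, 87],
])

```text
clock: 2.1
tcp_pos: [0.4888, 0.1318, 0.1288]
tool_rot: [-3.141, -0.0, 2.245]
ft_force: [0.4, -0.3, 0.0]
width: 0.0867
```

```bash
python3 - <<'E'
from h import *
c=cap("side","pics/side1.png");cap("top","pics/top1.png")
print(manip.observe())
o=manip.observe();print(proj(c,o["tcp_pos"]))
i=cv2.resize(c["img"][180:320,250:430],None,fx=4,fy=4);cv2.imwrite("pics/c1.png",cv2.convertScaleAbs(i,alpha=2))
E
```

```text
{'clock': 2.2, 'joint_pos': array([ 1.10310949e-01,  1.50413363e-03,  1.90277959e+00,  1.46099613e-03,
        1.23799238e+00, -5.66612291e-01]), 'dq': array([-0.05816235, -0.03550373,  0.03791645, -0.03806786,  0.02705694,
        0.01861954]), 'effort': array([  1.23403139, -36.28108263, -37.11025   ,   0.36965515,
        -0.1365876 ,  -0.17784976]), 'tcp_pos': array([0.48899015, 0.13374922, 0.1284406 ]), 'tool_rot': array([ 3.14142855e+00, -1.53180293e-03,  2.24724192e+00]), 'ft_force': array([-1.18712287, -0.57293604,  0.79307767]), 'ft_torque': array([-0.00650077, -0.13081104,  0.01529941]), 'width': 0.08701707351606099}
(np.float64(334.86819995208606), np.float64(245.69361078580192))
```

View pics/c1.png

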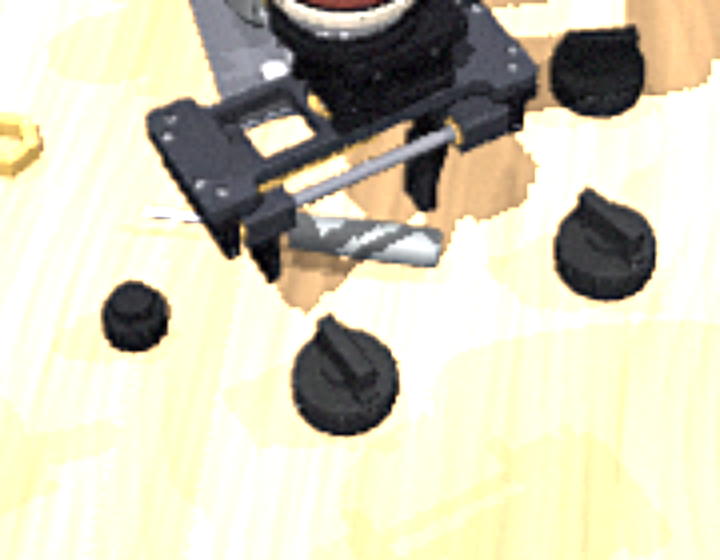

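The picture shows the open fingers above the left cap (crop (345,375)), straddling its wing, with the jaws across it. Going down.

move_arm([
  [0, 0, 0, 0, 0, 8, 87],
  [0, 0, 0, 0, 0, 24, 87],
  [0, 0, 0, 0, 0, 42, 87],
  [0, 0, 0, 0, 0, 60, 87],
  [0, 0, 0, 0, 0, 77, 87],
  [0, 0, 0, 0, 0, 91, 87],
  [0, 0, 0, 0, 0, 99, 87],
  [0, 0, 0, 0, 0, 101, 87],
])

```text
clock: 2.87
tcp_pos: [0.4869, 0.129, 0.0261]
tool_rot: [-3.138, -0.002, 2.239]
ft_force: [-0.1, 0.1, 0.2]
width: 0.0868
```

```bash
python3 - <<'E'
from h import *
c=cap("side","pics/side2.png");o=manip.observe();print(o["tcp_pos"],o["tool_rot"],o["ft_force"],proj(c,o["tcp_pos"]))
i=cv2.resize(c["img"][220:320,280:400],None,fx=6,fy=6);cv2.imwrite("pics/c2.png",cv2.convertScaleAbs(i,alpha=2.5))
E
```

```text
[0.48757984 0.12921543 0.02689754] [-3.13929684e+00 -1.24831363e-03  2.23961720e+00] [-0.00146199 -0.19251661 -0.1542363 ] (np.float64(335.729316311006), np.float64(271.00874124877316))
```

View pics/c2.png

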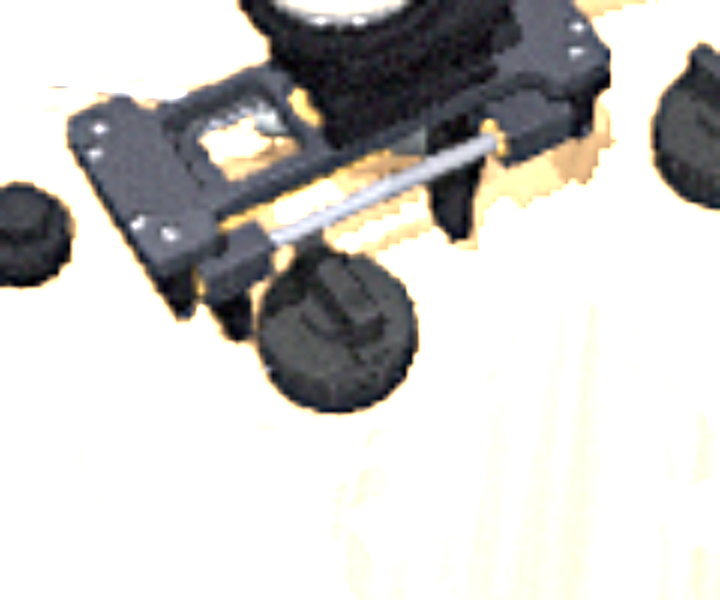

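The fingers straddle the wing: tips at crop (237,337) and (460,240), with their midpoint on the wing's centre. Closing.

move_arm([
  [0, 0, 0, 0, 0, 0, 50],
  [0, 0, 0, 0, 0, 0, 20],
  [0, 0, 0, 0, 0, 0, 4],
  [0, 0, 0, 0, 0, 0, 4],
  [0, 0, 0, 0, 0, 0, 4],
  [0, 0, 0, 0, 0, 0, 4],
  [0, 0, 0, 0, 0, 0, 4],
  [0, 0, 0, 0, 0, 0, 4],
])

```text
clock: 3.58
tcp_pos: [0.4889, 0.1302, 0.0283]
tool_rot: [3.142, 0.0, 2.241]
ft_force: [0.3, -0.3, -0.6]
width: 0.0415
```

```bash
python3 - <<'E'
from h import *
c=cap("side","pics/side3.png");o=manip.observe();print(o["clock"],o["tcp_pos"],o["tool_rot"],o["ft_force"],o["ft_torque"],o["width"])
E
```

```text
3.6333 [0.48883413 0.13020844 0.02826565] [-3.14157640e+00 -1.40433103e-05  2.24118214e+00] [ 0.20757293 -0.17365931 -0.0537922 ] [-0.00735938 -0.12366697  0.00647009] 0.03727819139908176
```

move_arm([
  [0, 0, 0, 0, 0, 0, 4],
  [0, 0, 0, 0, 0, 0, 4],
  [0, 0, 0, 0, 0, 0, 4],
  [0, 0, 0, 0, 0, 0, 4],
  [0, 0, 0, 0, 0, 0, 4],
  [0, 0, 0, 0, 0, 0, 4],
  [0, 0, 0, 0, 0, 0, 4],
  [0, 0, 0, 0, 0, 0, 4],
])

```text
clock: 4.3
tcp_pos: [0.4888, 0.1302, 0.0282]
tool_rot: [-3.142, -0.0, 2.241]
ft_force: [0.0, 0.5, -0.7]
width: 0.0047
```

```bash
python3 - <<'E'
from h import *
c=cap("side","pics/side4.png");o=manip.observe();print(o["clock"],o["tcp_pos"],o["tool_rot"],o["ft_force"],o["ft_torque"],o["width"])
i=cv2.resize(c["img"][220:320,280:400],None,fx=6,fy=6);cv2.imwrite("pics/c4.png",cv2.convertScaleAbs(i,alpha=2.5))
E
```

```text
4.35 [0.4888819  0.13015733 0.02825634] [3.14158901e+00 2.88297153e-06 2.24109366e+00] [-0.16836344  0.14933801 -0.12371427] [ 0.02034889 -0.10440733  0.04226158] 0.004108425617428232
```

View pics/c4.png

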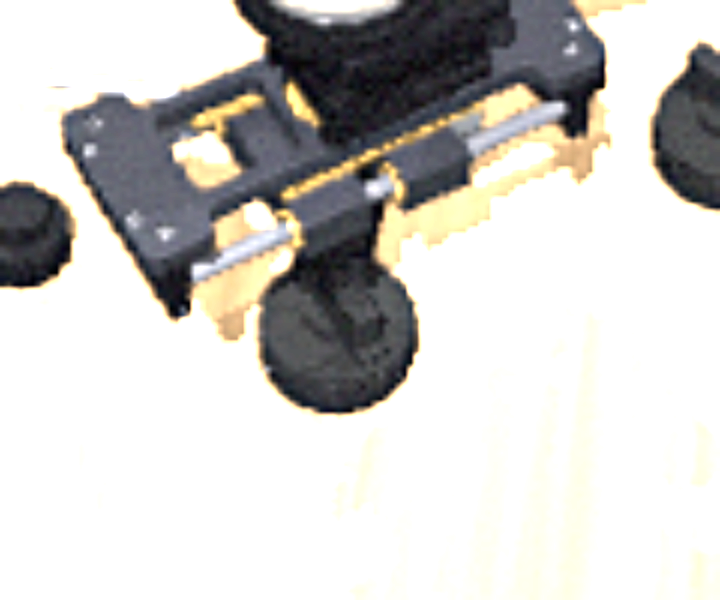

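Width 4 mm: the jaws closed without the wing between them. I'll check the geometry before moving.

```bash
python3 - <<'E'
from h import *
s=ld("pics/side4.npz")
o=manip.observe();p=o["tcp_pos"]
for dz in(0,.0187,.05): print("tcp+",dz,(np.array(proj(s,p+[0,0,dz]))-[280,220])*6)
for z,l in((0,"rim"),(.024,"top"),(.05,"wing")): print(l,(np.array(proj(s,[.4876,.1308,z]))-[280,220])*6)
a=np.radians(128.5)
for k in(-24,24):
  for z in(.024,.05): print("wing",k,z,(np.array(proj(s,[.4876+k/1e3*np.cos(a),.1308+k/1e3*np.sin(a),z]))-[280,220])*6)
i=cv2.resize(s["img"][250:300,305:365],None,fx=12,fy=12,interpolation=cv2.INTER_NEAREST);cv2.imwrite("pics/c5.png",cv2.convertScaleAbs(i,alpha=4,beta=-40))
E
```

```text
tcp+ 0 [330.72008433 305.56165081]
tcp+ 0.0187 [330.77138373 277.36883873]
tcp+ 0.05 [330.85994125 228.6999352 ]
rim [333.58493458 348.71889695]
top [333.69161319 313.65084377]
wing [333.81074458 274.48923512]
wing -24 0.024 [303.68210853 270.09131964]
wing -24 0.05 [303.32448053 230.70826029]
wing 24 0.024 [364.4250074  358.26111115]
wing 24 0.05 [365.0443323  319.34343289]
```

View pics/c5.png

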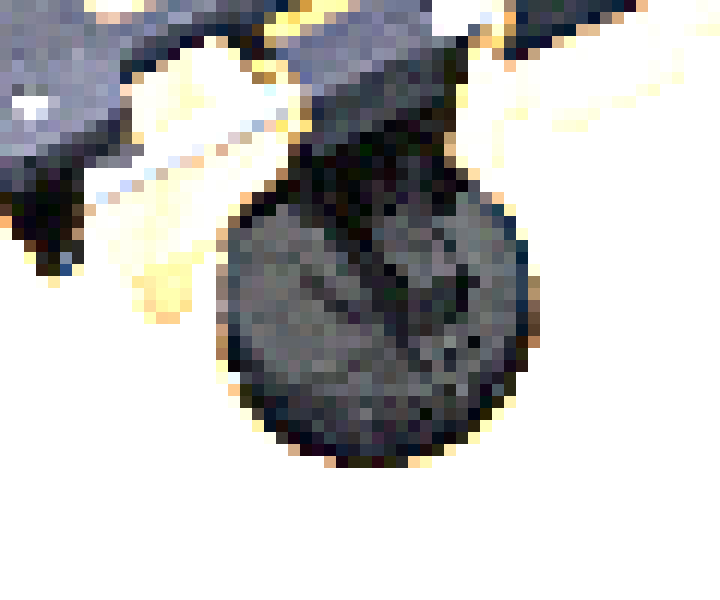

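move_arm([
  [0, 0, 0, 0, 0, -2, 4],
  [0, 0, 0, 0, 0, -5, 4],
  [0, 0, 0, 0, 0, -10, 4],
  [0, 0, 0, 0, 0, -18, 4],
  [0, 0, 0, 0, 0, -27, 4],
  [0, 0, 0, 0, 0, -35, 4],
  [0, 0, 0, 0, 0, -40, 4],
  [0, 0, 0, 0, 0, -40, 4],
])

```text
clock: 5.02
tcp_pos: [0.4903, 0.1304, 0.0703]
tool_rot: [3.139, 0.002, 2.241]
ft_force: [0.6, 0.7, 0.7]
width: 0.0039
```

```bash
python3 - <<'E'
from h import *
c=cap("side","pics/side6.png");o=manip.observe();print(o["clock"],o["tcp_pos"],o["tool_rot"],o["ft_force"],o["ft_torque"],o["width"])
print((np.array(proj(c,o["tcp_pos"]))-[280,200])*6)
i=cv2.resize(c["img"][200:300,280:400],None,fx=6,fy=6);cv2.imwrite("pics/c6.png",cv2.convertScaleAbs(i,alpha=2.5))
E
```

```text
5.0667 [0.4897226  0.1302857  0.06940523] [3.13970751e+00 1.15312700e-03 2.24109950e+00] [ 0.68515155  0.29844089 -0.55393664] [-0.03359707 -0.1508579  -0.02967329] 0.004148823706058707
[328.60181013 362.64604348]
```

View pics/c6.png

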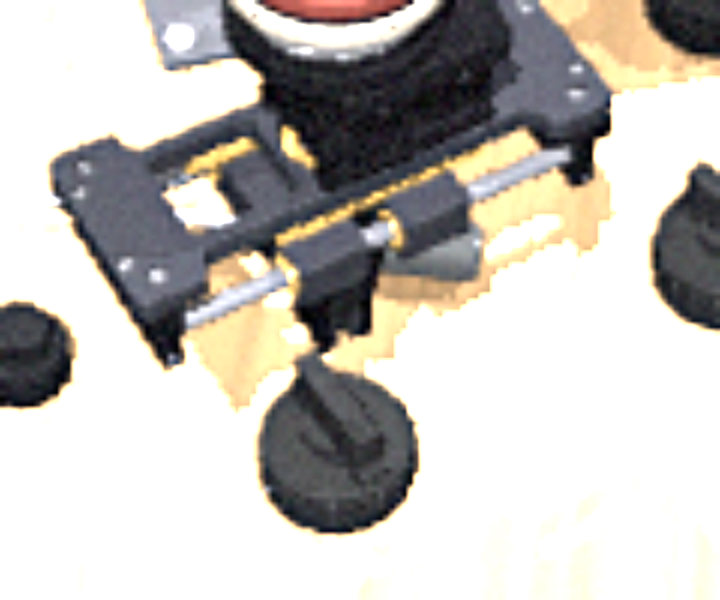

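The cap stayed on the bench unmoved. The visible fingertips, at crop (338,340), sit about 4 px above the projected TCP. That suggests the closed tips are really about 20 mm higher than the reported TCP and passed over the wing. I'll reopen, go lower and close again. The width will tell: 12 means the wing, 62 means the cap body.

move_arm([
  [0, 0, 0, 0, 0, 0, 87],
  [0, 0, 0, 0, 0, 0, 87],
  [0, 0, 0, 0, 0, 0, 87],
  [0, 0, 0, 0, 0, 0, 87],
  [0, 0, 0, 0, 0, 0, 87],
  [0, 0, 0, 0, 0, 0, 87],
  [0, 0, 0, 0, 0, 0, 87],
  [0, 0, 0, 0, 0, 0, 87],
])

```text
clock: 5.73
tcp_pos: [0.4888, 0.1302, 0.0682]
tool_rot: [-3.142, -0.0, 2.241]
ft_force: [-0.3, 0.1, -0.3]
width: 0.0492
```

```bash
python3 - <<'E'
from h import *
c=cap("side","pics/side7.png");t=cap("top","pics/top7.png");o=manip.observe();print(o["clock"],o["tcp_pos"],o["tool_rot"],o["width"])
p=o["tcp_pos"];w=o["width"]/2;y=o["tool_rot"][2];d=np.array([np.sin(y),-np.cos(y),0]);x=np.array([np.cos(y),np.sin(y),0])
im=cv2.convertScaleAbs(cv2.resize(c["img"][190:290,270:410],None,fx=5.5,fy=5.5),alpha=2.5)
for s in(1,-1):
  for a in(0,.015):
    for b in(-.0095,.0095):
      q=(np.array(proj(c,p+s*d*(w+a)+b*x))-[270,190])*5.5;cv2.circle(im,tuple(int(k) for k in q),3,(0,0,255) if s>0 else (255,0,0),-1)
cv2.imwrite("pics/c7.png",im)
E
```

```text
5.8333 [0.48887181 0.13017708 0.06823547] [-3.14158194e+00  5.24552788e-06  2.24115756e+00] 0.05733341966546138
```

View pics/c7.png

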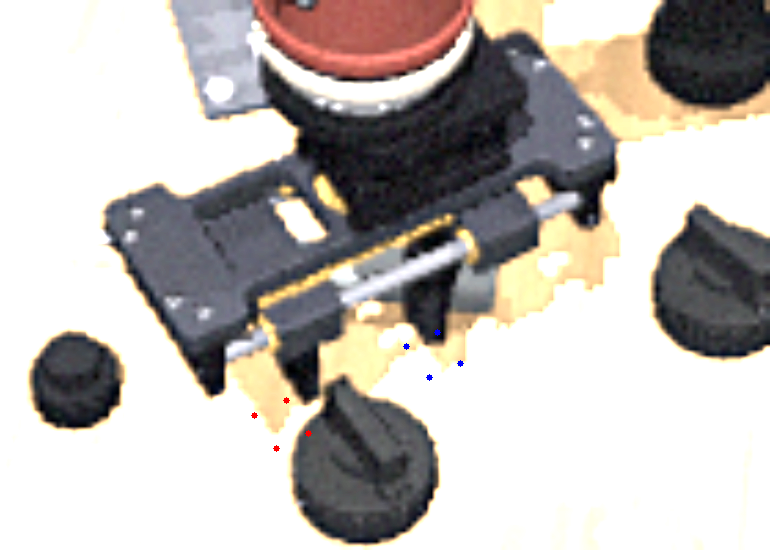

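Predicted tips (red and blue dots) lie about 5 px below the real ones, which again says the tips are about 20 mm higher than reported. Descending to a reported z of about 8 mm, which stays clear of the bench either way.

move_arm([
  [0, 0, 0, 0, 0, 4, 87],
  [0, 0, 0, 0, 0, 8, 87],
  [0, 0, 0, 0, 0, 15, 87],
  [0, 0, 0, 0, 0, 25, 87],
  [0, 0, 0, 0, 0, 38, 87],
  [0, 0, 0, 0, 0, 50, 87],
  [0, 0, 0, 0, 0, 57, 87],
  [0, 0, 0, 0, 0, 60, 87],
])

```text
clock: 6.5
tcp_pos: [0.4873, 0.13, 0.0061]
tool_rot: [-3.139, -0.002, 2.241]
ft_force: [0.4, -0.0, -0.2]
width: 0.0866
```

move_arm([
  [0, 0, 0, 0, 0, 0, 6],
  [0, 0, 0, 0, 0, 0, 6],
  [0, 0, 0, 0, 0, 0, 6],
  [0, 0, 0, 0, 0, 0, 6],
  [0, 0, 0, 0, 0, 0, 6],
  [0, 0, 0, 0, 0, 0, 6],
  [0, 0, 0, 0, 0, 0, 6],
  [0, 0, 0, 0, 0, 0, 6],
])

```text
clock: 7.17
tcp_pos: [0.489, 0.1302, 0.0084]
tool_rot: [3.141, 0.0, 2.241]
ft_force: [0.6, 0.2, -0.3]
width: 0.0414
```

```bash
python3 - <<'E'
from h import *
c=cap("side","pics/side8.png");o=manip.observe();print(o["clock"],o["tcp_pos"],o["tool_rot"],o["ft_force"],o["width"])
i=cv2.resize(c["img"][220:320,280:400],None,fx=6,fy=6);cv2.imwrite("pics/c8.png",cv2.convertScaleAbs(i,alpha=2.5))
E
```

```text
7.2167 [0.48891406 0.13016121 0.00834154] [3.14143624e+00 9.74711248e-05 2.24109035e+00] [ 0.12367618 -0.66842818 -0.17502384] 0.03755923156576144
```

View pics/c8.png

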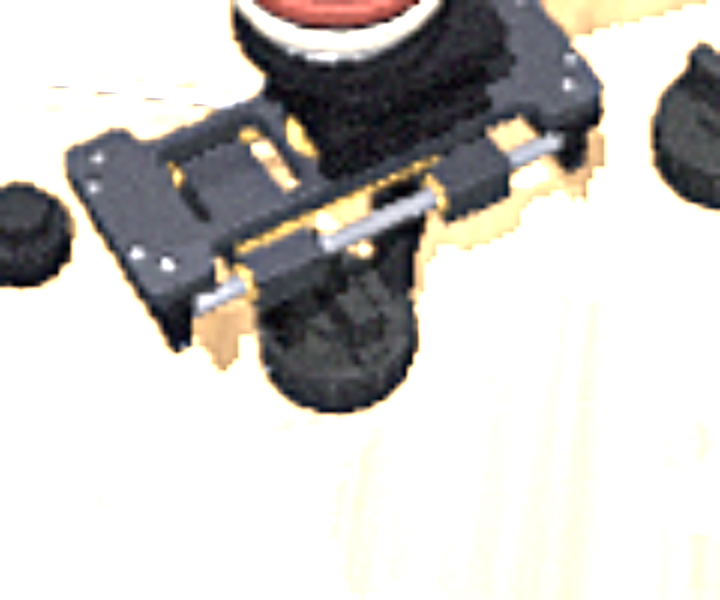

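The opening is already past 62 mm without touching, so the tips are indeed above the cap's top, and the fingers now straddle the wing. Continuing the close.

move_arm([
  [0, 0, 0, 0, 0, 0, 6],
  [0, 0, 0, 0, 0, 0, 6],
  [0, 0, 0, 0, 0, 0, 6],
  [0, 0, 0, 0, 0, 0, 6],
  [0, 0, 0, 0, 0, 0, 6],
  [0, 0, 0, 0, 0, 0, 6],
  [0, 0, 0, 0, 0, 0, 6],
  [0, 0, 0, 0, 0, 0, 6],
])

```text
clock: 7.88
tcp_pos: [0.4888, 0.1302, 0.0082]
tool_rot: [-3.142, -0.0, 2.241]
ft_force: [0.1, 0.7, 0.4]
width: 0.0121
```

```bash
python3 - <<'E'
from h import *
c=cap("side","pics/side9.png");t=cap("top","pics/top9.png");o=manip.observe();print(o["clock"],o["tcp_pos"],o["tool_rot"],o["ft_force"],o["ft_torque"],o["width"])
i=cv2.resize(c["img"][220:320,280:400],None,fx=6,fy=6);cv2.imwrite("pics/c9.png",cv2.convertScaleAbs(i,alpha=2.5))
E
```

```text
7.9833 [0.48888021 0.13018565 0.008234  ] [ 3.14155301e+00 -1.07470281e-05  2.24110520e+00] [ 0.16756356 -0.37408517  0.35936765] [-0.01585979 -0.19746881 -0.04641966] 0.011438116248518114
```

View pics/c9.png

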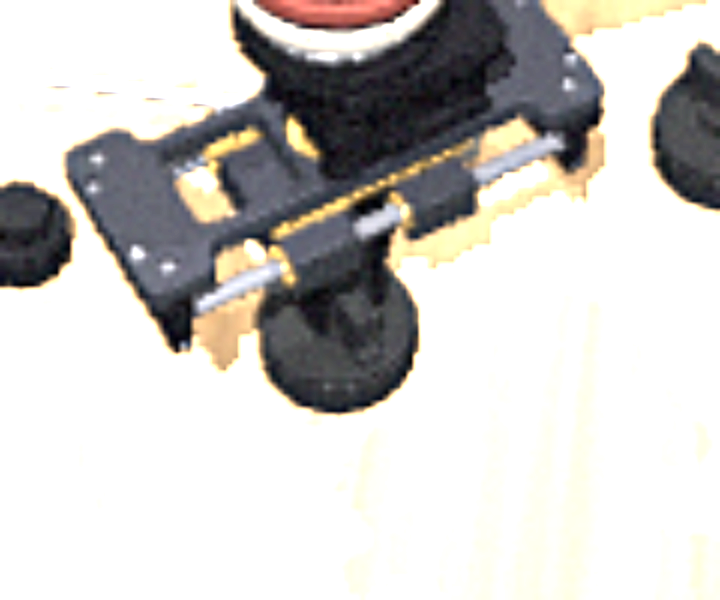

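Gripped: width 11.4–12 mm on the wing, reported TCP z 8.2 mm with the rim on the bench. Lifting and carrying it towards the neck.

```bash
python3 - <<'E'
from h import *
a=np.array([.4888,.1302,.0082+.13,128.4]);b=np.array([.5869,-.1765,.152,75])
m=(a+b)/2
rows(a,m);rows(m,b)
E
```

```text
end [   0.      0.     26.7  -150.65  -56.81   -6.9 ] per row [  0.     0.     3.34 -18.83  -7.1   -0.86]
end [   0.      0.     26.7  -160.11   16.93   -6.9 ] per row [  0.     0.     3.34 -20.01   2.12  -0.86]
```

move_arm([
  [0, 0, 0, 0, 0, -4, 6],
  [0, 0, 0, 0, 0, -16, 6],
  [0, 0, 0, 0, 0, -36, 6],
  [0, 0, 0, 0, 0, -60, 6],
  [0, 0, 0, 0, 0, -86, 6],
  [0, 0, 0, 0, 0, -110, 6],
  [0, 0, 0, 0, 0, -124, 6],
  [0, 0, 0, 0, 0, -130, 6],
])

```text
clock: 8.65
tcp_pos: [0.4908, 0.1304, 0.1423]
tool_rot: [3.137, 0.003, 2.241]
ft_force: [0.9, -0.5, -1.6]
width: 0.0117
```

move_arm([
  [0, 0, 3.3, -18.8, -7.1, -0.9, 6],
  [0, 0, 6.7, -37.7, -14.2, -1.7, 6],
  [0, 0, 10, -56.5, -21.3, -2.6, 6],
  [0, 0, 13.4, -75.3, -28.4, -3.5, 6],
  [0, 0, 16.7, -94.2, -35.5, -4.3, 6],
  [0, 0, 20, -113, -42.6, -5.2, 6],
  [0, 0, 23.4, -131.8, -49.7, -6, 6],
  [0, 0, 26.7, -150.7, -56.8, -6.9, 6],
])

```text
clock: 9.32
tcp_pos: [0.5375, -0.0241, 0.1448]
tool_rot: [-3.14, -0.001, 1.772]
ft_force: [0.5, -0.2, -1.4]
width: 0.0119
```

move_arm([
  [0, 0, 3.3, -20, 2.1, -0.9, 6],
  [0, 0, 6.7, -42, 4.4, -1.7, 6],
  [0, 0, 10, -66, 7, -2.6, 6],
  [0, 0, 13.4, -90, 9.5, -3.5, 6],
  [0, 0, 16.7, -114, 12, -4.3, 6],
  [0, 0, 20, -136, 14.4, -5.2, 6],
  [0, 0, 23.4, -152, 16.1, -6, 6],
  [0, 0, 26.7, -160.1, 16.9, -6.9, 6],
])

```text
clock: 9.98
tcp_pos: [0.5868, -0.1786, 0.1515]
tool_rot: [-3.141, 0.0, 1.304]
ft_force: [-0.1, 0.5, -1.5]
width: 0.0113
```

```bash
python3 - <<'E'
from h import *
c=cap("side","pics/side10.png");t=cap("top","pics/top10.png");o=manip.observe();print(o["clock"],o["tcp_pos"],o["tool_rot"],o["ft_force"],o["ft_torque"],o["width"],o["joint_pos"])
i=cv2.resize(c["img"][110:210,270:390],None,fx=6,fy=6);cv2.imwrite("pics/c10.png",cv2.convertScaleAbs(i,alpha=2))
E
```

```text
10.0833 [ 0.58672425 -0.17793595  0.15159949] [-3.14074691e+00  1.69215330e-04  1.30659646e+00] [-0.18860244  0.02696497 -0.25030607] [-0.04656039 -0.05533703  0.02674242] 0.011953046168672777 [-4.22825680e-01  2.29920089e-01  1.60740852e+00 -3.11622493e-04
  1.30507245e+00 -1.58543785e-01]
```

View pics/c10.png

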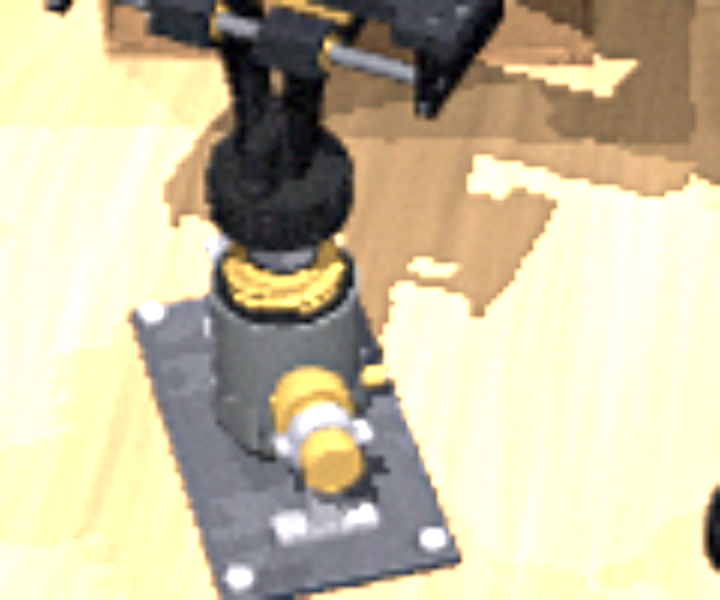

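View pics/top10.png

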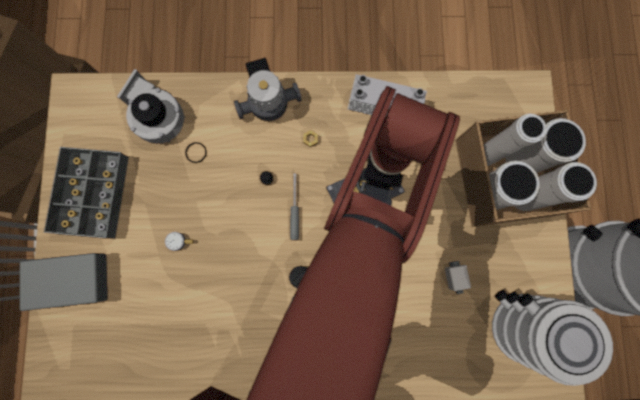

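```bash
python3 - <<'E'
from h import *
s=ld("pics/side10.npz");s0=ld("pics/side0.npz")
img=s["img"].astype(float);g=img.max(2)
# cap left/right edges subpixel over rows 138..146
def edges(g,v,u0,u1,th):
    r=g[v];d=[u for u in range(u0,u1) if r[u]<th]
    if not d: return None
    a,b=d[0],d[-1]
    f=lambda i,j:i+(r[i]-th)/(r[i]-r[j])*(j-i)
    return f(a-1,a),f(b,b+1)
for v in range(132,152): 
    e=edges(g,v,298,336,62); print(v,[round(x,2) for x in e] if e else None, round(sum(e)/2,2) if e else "")
print("col profiles cap bottom");
for u in range(312,322): print(u,g[143:168,u].astype(int))
for v in range(165,172): print(v, g[v,298:340].astype(int))
for z in(.1,.117,.1434):print(z,proj(s,[.5867,-.1779,z]),"front31",proj(s,[.5867,-.1779+.031,z]))
E
```

```text
132 [np.float64(307.52), np.float64(325.33)] 316.43
133 [np.float64(306.29), np.float64(326.26)] 316.28
134 [np.float64(305.1), np.float64(326.87)] 315.98
135 [np.float64(304.8), np.float64(327.48)] 316.14
136 [np.float64(304.62), np.float64(327.95)] 316.28
137 [np.float64(304.43), np.float64(328.38)] 316.41
138 [np.float64(303.81), np.float64(328.42)] 316.11
139 [np.float64(303.74), np.float64(328.25)] 315.99
140 [np.float64(303.79), np.float64(328.38)] 316.08
141 [np.float64(303.95), np.float64(328.42)] 316.18
142 [np.float64(303.88), np.float64(328.43)] 316.16
143 [np.float64(303.82), np.float64(328.46)] 316.14
144 [np.float64(304.72), np.float64(328.19)] 316.45
145 [np.float64(304.48), np.float64(327.75)] 316.12
146 [np.float64(304.53), np.float64(327.46)] 315.99
147 [np.float64(305.64), np.float64(326.75)] 316.2
148 [np.float64(306.43), np.float64(326.31)] 316.37
149 [np.float64(307.35), np.float64(324.79)] 316.07
150 [np.float64(308.35), np.float64(323.46)] 315.9
151 [np.float64(308.57), np.float64(322.78)] 315.67
col profiles cap bottom
312 [ 17  26  19  19  23  21  18  19  26
[... 1988 characters left out ...]
 63  64  63  61  65  59  60  59  57  58  53  50  48  35  49  39  39  60
 197 202 193 192 190 203]
171 [ 70  67  76  76  77  78  80  53  43  51  53  59  57  61  61  63  63  64
  65  64  63  94 109 120 123  96  63  54  53  52  47  36  62 196 212 211
 137 191 193 191 195 205]
0.1 (np.float64(316.67469766587186), np.float64(156.52420903913452)) front31 (np.float64(314.5747252836394), np.float64(164.36052437098914))
0.117 (np.float64(316.5124342229858), np.float64(151.73121151137826)) front31 (np.float64(314.3903756279549), np.float64(159.5655643896045))
0.1434 (np.float64(316.25446672304406), np.float64(144.11127218634954)) front31 (np.float64(314.09718753652874), np.float64(151.93970167677762))
```

```bash
python3 - <<'E'
from h import *
for f in("side0","side10"):
    s=ld(f"pics/{f}.npz")
    for (a,b) in(((295,340),(138,190)),):
        i=cv2.resize(cv2.convertScaleAbs(s["img"][135:190,290:350],alpha=1.8),None,fx=10,fy=10,interpolation=cv2.INTER_NEAREST)
        cv2.imwrite(f"pics/n_{f}.png",i)
a=cv2.imread("pics/n_side0.png");cv2.imwrite("pics/n0.png",a)
t=ld("pics/top0.npz")
i=cv2.resize(cv2.convertScaleAbs(t["img"][155:212,342:402],alpha=2.5),None,fx=10,fy=10,interpolation=cv2.INTER_NEAREST);cv2.imwrite("pics/n1.png",i)
E
```

```text
(no output)
```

View pics/n0.png

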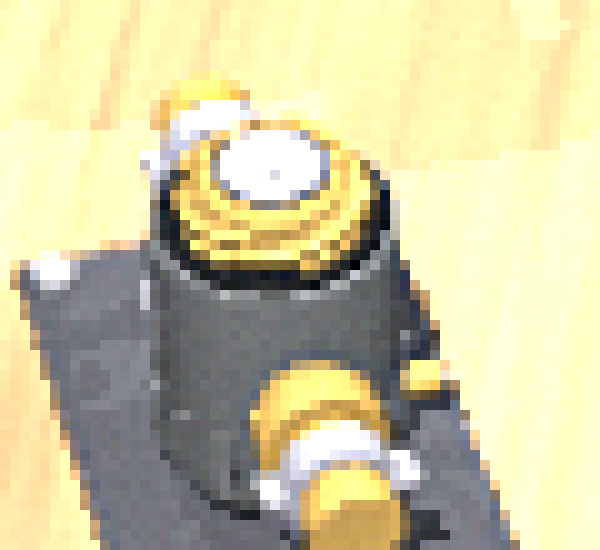

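View pics/n1.png

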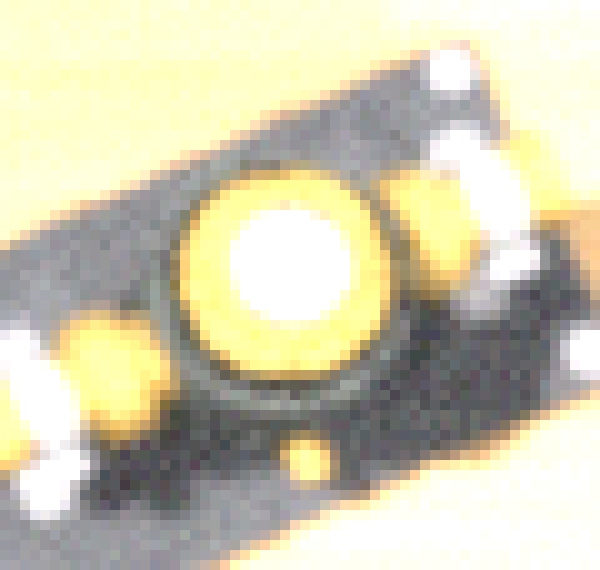

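Side view: the cap hovers over the neck. Its centre is at u≈316.1 (predicted 316.2) and the neck axis at u≈316.75. Cap and neck agree in y for TCP y≈−0.1777, so I trim by about 1 mm and descend to just above contact.

move_arm([
  [0, 0, 0, -0.6, 0, 2, 6],
  [0, 0, 0, -1.2, 0, 6, 6],
  [0, 0, 0, -1.2, 0, 12, 6],
  [0, 0, 0, -1.2, 0, 18, 6],
  [0, 0, 0, -1.2, 0, 23, 6],
  [0, 0, 0, -1.2, 0, 26, 6],
  [0, 0, 0, -1.2, 0, 27, 6],
  [0, 0, 0, -1.2, 0, 27, 6],
])

```text
clock: 10.75
tcp_pos: [0.5864, -0.1774, 0.1245]
tool_rot: [-3.141, -0.0, 1.309]
ft_force: [0.4, 0.4, -1.2]
width: 0.0121
```

```bash
python3 - <<'E'
from h import *
c=cap("side","pics/side11.png");o=manip.observe();print(o["clock"],o["tcp_pos"],o["tool_rot"],o["ft_force"],o["ft_torque"],o["width"])
i=cv2.resize(c["img"][110:190,280:360],None,fx=7,fy=7,interpolation=cv2.INTER_NEAREST);cv2.imwrite("pics/c11.png",cv2.convertScaleAbs(i,alpha=2))
E
```

```text
10.8 [ 0.58665898 -0.17761128  0.12491958] [-3.14137696e+00 -1.29869991e-05  1.30933155e+00] [ 0.65670638  0.04256023 -0.70621479] [ 0.02503373 -0.13353218  0.01190694] 0.01182018517751241
```

View pics/c11.png

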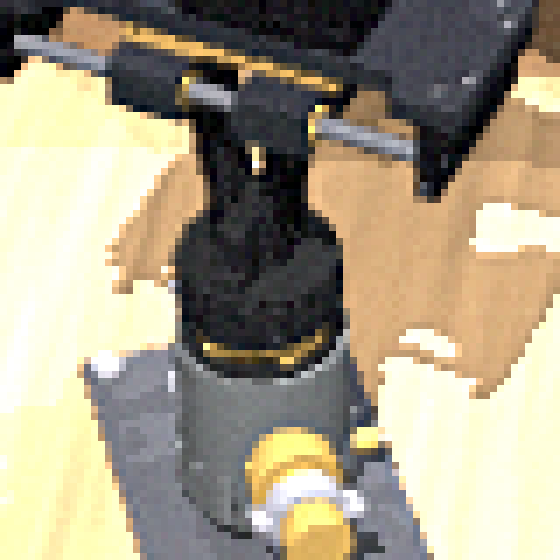

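```bash
python3 - <<'E'
from h import *
s0=ld("pics/side0.npz")["img"].astype(int);s=ld("pics/side11.npz")["img"].astype(int)
print("s0 rows max");
for v in (148,152,154,156,158,160,162,164,168): print(v,s0[v,300:336].max(1))
print("s11")
for v in (144,148,150,152,154,156,158,160,162,164,168): print(v,s[v,300:336].max(1))
E
```

```text
s0 rows max
148 [180 190 198 193 196 207 125 131 150 138 103 138 147 182 129 158 168 165
 171 136  96 140 192 188 176 171 174 175 175 169 167 174 175 174 174 175]
152 [189 190 191 200 152 133  97  39  60 132 197 101 171 172 164 163 151 128
 161 164 171 182  90 185 145 198 109  43 140 194 199 200 192 197 199 198]
154 [188 183 187 196 210 105  36 116 158 139 156 188 113  68 132 175 181 181
 183 120  77  87 167 164 163 196 215  81  22 150 202 199 192 199 200 196]
156 [186 187 190 198 160  75  28  32 175 162 125 116 153 168 179 174 184 186
 189 175 182 145 119 143 195 167  90  27  15 116 204 196 197 198 196 193]
158 [187 201 203 210 151  65  23  19  84  75 119 193 194 191 188 118 109 107
 101 111 126 163 207 178 106 118  48  24  79 103 199 194 198 197 196 196]
160 [ 79  77  80  82  68  74  80  31  22  59  87 179 185 159 180 174 207 218
 235 179 103  89 199 117  59  22  17  75  72  47 198 204 197 196 195 196]
162 [ 75  80  77  78  83  45  54  67 104  45  15  23  32  22  19  24  18  24
  22  24  51  47  23  15  47 117  84  60  50  41  42 204 206 197 194 196]
164 [ 78  78  80  75 120  57  4
[... 1235 characters left out ...]
20  20  19  17  15  18
  23  41  24  13  13  43  46  98  37  20  81  90 110 108 112 110 107 108]
160 [ 75  73  78  78  68  70  71  27  13  62  89  86  82  71  74  73  57  70
  88  77  64  65  96  68  29  19  11  77  72  43 106 113 111 108 103 100]
162 [ 76  77  76  79  79  43  50  64  91  44  17  19  25  22  25  27  26  21
  24  27  48  46  23  17  52 103  78  61  50  40  49 112 112 104 193 206]
164 [ 76  78  80  77 117  57  47  47  57  63  64  71  82  66  70  71  51  52
  53  78  97  86  75  68  64  57  58  54  50  42  41  67 110 103  88 192]
168 [ 68  67  69  69  68  68  51  48  54  60  60  63  63  65  64  64  67  64
  64  66  64  64  61  58  59  58  56  53  49  38  76  54  43  40 194 203]
```

Side view: the cap sits centred on the neck (u 316.75 against 316.75 expected, within about 0.5 mm). Descending gently.

move_arm([
  [0, 0, 0, 0, 0, 0.7, 6],
  [0, 0, 0, 0, 0, 1.5, 6],
  [0, 0, 0, 0, 0, 2.2, 6],
  [0, 0, 0, 0, 0, 3, 6],
  [0, 0, 0, 0, 0, 3.7, 6],
  [0, 0, 0, 0, 0, 4.5, 6],
  [0, 0, 0, 0, 0, 5, 6],
  [0, 0, 0, 0, 0, 5, 6],
])

```text
clock: 11.47
tcp_pos: [0.5866, -0.1777, 0.1198]
tool_rot: [-3.141, -0.0, 1.309]
ft_force: [0.5, 0.2, -1.4]
width: 0.0118
```

move_arm([
  [0, 0, 0, 0, 0, 0.5, 6],
  [0, 0, 0, 0, 0, 1, 6],
  [0, 0, 0, 0, 0, 1.5, 6],
  [0, 0, 0, 0, 0, 2, 6],
  [0, 0, 0, 0, 0, 2.5, 6],
  [0, 0, 0, 0, 0, 3, 6],
  [0, 0, 0, 0, 0, 3, 6],
  [0, 0, 0, 0, 0, 3, 6],
])

```text
clock: 12.13
tcp_pos: [0.5869, -0.1778, 0.118]
tool_rot: [3.141, 0.0, 1.309]
ft_force: [-2.7, 0.7, 4.1]
width: 0.0118
```

Contact with rim 9.8 mm above the seat (on the thread), net press ≈5.5 N. Now turning backward in small steps with light press.

move_arm([
  [0, 0, 0, 0, -0.2, 0.5, 6],
  [0, 0, -2, 0, -0.4, 0.6, 6],
  [0, 0, -4, 0, -0.4, 0.5, 6],
  [0, 0, -6, 0, -0.4, 0.4, 6],
  [0, 0, -8, 0, -0.4, 0.3, 6],
  [0, 0, -10, 0, -0.4, 0.2, 6],
  [0, 0, -12, 0, -0.4, 0.1, 6],
  [0, 0, -12, 0, -0.4, 0.1, 6],
])

```text
clock: 12.8
tcp_pos: [0.5876, -0.1779, 0.1184]
tool_rot: [3.138, 0.001, 1.52]
ft_force: [0.7, 0.1, 5.3]
width: 0.0119
```

```bash
python3 - <<'E'
from h import *
o=manip.observe();print(o["clock"],o["tcp_pos"],o["tool_rot"],o["ft_force"],o["ft_torque"],o["width"])
E
```

```text
12.8 [ 0.5876029  -0.17793078  0.11838311] [3.13848017e+00 7.24890942e-04 1.51986681e+00] [0.70025463 0.132977   5.33513916] [ 0.10918435 -0.1190867   0.14377504] 0.011897276401284873
```

move_arm([
  [0, 0, -1.5, 0, 0, 0.7, 6],
  [0, 0, -3, 0, 0, 0.6, 6],
  [0, 0, -4.5, 0, 0, 0.6, 6],
  [0, 0, -6, 0, 0, 0.5, 6],
  [0, 0, -7.5, 0, 0, 0.5, 6],
  [0, 0, -9, 0, 0, 0.4, 6],
  [0, 0, -10.5, 0, 0, 0.4, 6],
  [0, 0, -12, 0, 0, 0.4, 6],
])

```text
clock: 13.47
tcp_pos: [0.5859, -0.1775, 0.1158]
tool_rot: [-3.141, -0.0, 1.728]
ft_force: [0.1, -0.5, -1.7]
width: 0.0118
```

```bash
python3 - <<'E'
from h import *
o=manip.observe();print(o["clock"],o["tcp_pos"],o["tool_rot"],o["ft_force"],o["ft_torque"],o["width"])
E
```

```text
13.4667 [ 0.58591804 -0.17746994  0.11578599] [-3.14077266e+00 -4.56782954e-04  1.72844232e+00] [ 0.14704776 -0.51111356 -1.66557039] [ 0.03127783 -0.09771598 -0.03327011] 0.011777434676851372
```

It dropped: force fell to free-hang (−1.7 N) and z fell, with yaw now 99°. Following it down onto the next thread.

move_arm([
  [0, 0, 0, 0, 0, 0.6, 6],
  [0, 0, 0, 0, 0, 1.2, 6],
  [0, 0, 0, 0, 0, 1.8, 6],
  [0, 0, 0, 0, 0, 2.4, 6],
  [0, 0, 0, 0, 0, 3, 6],
  [0, 0, 0, 0, 0, 3.5, 6],
  [0, 0, 0, 0, 0, 4, 6],
  [0, 0, 0, 0, 0, 4, 6],
])

```text
clock: 14.13
tcp_pos: [0.5864, -0.1776, 0.1132]
tool_rot: [3.141, 0.0, 1.728]
ft_force: [-3.2, 0.3, 3.8]
width: 0.0117
```

```bash
python3 - <<'E'
from h import *
c=cap("side","pics/side12.png");o=manip.observe();print(o["clock"],o["tcp_pos"],o["tool_rot"],o["ft_force"],o["ft_torque"],o["width"])
i=cv2.resize(c["img"][110:190,280:360],None,fx=7,fy=7,interpolation=cv2.INTER_NEAREST);cv2.imwrite("pics/c12.png",cv2.convertScaleAbs(i,alpha=2))
E
```

```text
14.1833 [ 0.58635075 -0.17763724  0.11315981] [3.14145148e+00 1.36670517e-04 1.72790704e+00] [-2.54485496  1.435955    4.64010665] [ 2.16050466e-01  3.97359752e-01 -2.30088155e-04] 0.01175207461509353
```

View pics/c12.png

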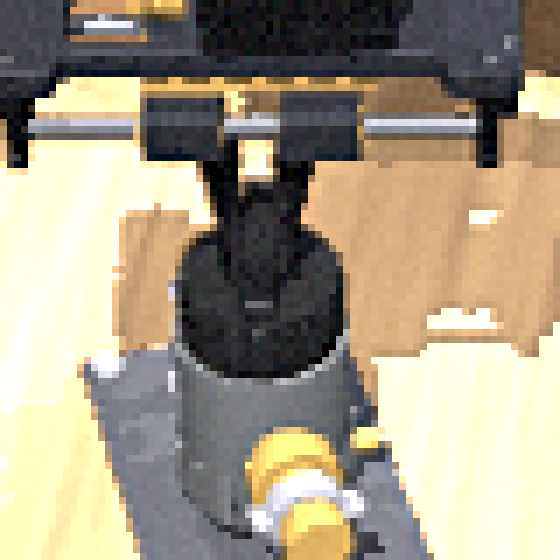

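Rim 5.0 mm above the seat after the drop, standing square in the picture (cap centred over the canister). Now screwing forward, z following the pitch (0.0716 mm/deg).

move_arm([
  [0, 0, 3, 0, 0, 0.2, 6],
  [0, 0, 6, 0, 0, 0.4, 6],
  [0, 0, 9, 0, 0, 0.6, 6],
  [0, 0, 12, 0, 0, 0.8, 6],
  [0, 0, 15, 0, 0, 1, 6],
  [0, 0, 18, 0, 0, 1.3, 6],
  [0, 0, 21, 0, 0, 1.5, 6],
  [0, 0, 24, 0, 0, 1.7, 6],
])

```text
clock: 14.85
tcp_pos: [0.5874, -0.178, 0.1116]
tool_rot: [3.139, 0.0, 1.306]
ft_force: [0.3, 1.1, 2.4]
width: 0.012
```

```bash
python3 - <<'E'
from h import *
o=manip.observe();print(o["clock"],o["tcp_pos"],o["tool_rot"],o["ft_force"],o["ft_torque"],o["width"])
E
```

```text
14.85 [ 0.58736465 -0.17796686  0.11158382] [3.13896475e+00 2.15774022e-04 1.30648487e+00] [0.30393249 1.09096794 2.36411906] [-0.05042166 -0.29475759  0.04380081] 0.011986849149715016
```

move_arm([
  [0, 0, 3, 0, 0, 0.3, 6],
  [0, 0, 6, 0, 0, 0.6, 6],
  [0, 0, 9, 0, 0, 0.9, 6],
  [0, 0, 12, 0, 0, 1.1, 6],
  [0, 0, 15, 0, 0, 1.3, 6],
  [0, 0, 18, 0, 0, 1.6, 6],
  [0, 0, 21, 0, 0, 1.8, 6],
  [0, 0, 24, 0, 0, 2, 6],
])

```text
clock: 15.52
tcp_pos: [0.5876, -0.1782, 0.1101]
tool_rot: [3.138, -0.001, 0.888]
ft_force: [-0.8, 0.3, 4.9]
width: 0.0118
```

```bash
python3 - <<'E'
from h import *
o=manip.observe();print(o["clock"],o["tcp_pos"],o["tool_rot"],o["ft_force"],o["ft_torque"],o["width"])
E
```

```text
15.5167 [ 0.58760562 -0.17824792  0.11014141] [ 3.13831187e+00 -7.91054486e-04  8.87656537e-01] [-0.78547281  0.26620989  4.94267997] [0.01847604 0.01488064 0.09238617] 0.011779127353051207
```

move_arm([
  [0, 0, 2, 0, 0, 0.1, 6],
  [0, 0, 4, 0, 0, 0.3, 6],
  [0, 0, 6, 0, 0, 0.4, 6],
  [0, 0, 8, 0, 0, 0.6, 6],
  [0, 0, 10, 0, 0, 0.7, 6],
  [0, 0, 12, 0, 0, 0.8, 6],
  [0, 0, 14, 0, 0, 0.9, 6],
  [0, 0, 16, 0, 0, 1, 6],
])

```text
clock: 16.18
tcp_pos: [0.5876, -0.1784, 0.1096]
tool_rot: [3.138, -0.001, 0.609]
ft_force: [-0.7, -0.4, 7.6]
width: 0.0118
```

```bash
python3 - <<'E'
from h import *
o=manip.observe();print(o["clock"],o["tcp_pos"],o["tool_rot"],o["ft_force"],o["ft_torque"],o["width"])
E
```

```text
16.1833 [ 0.5875969  -0.17842204  0.10955814] [ 3.13835296e+00 -1.47807945e-03  6.09397414e-01] [-0.74641727 -0.39610567  7.59187926] [-0.07069555  0.29112258  0.14118685] 0.011839622532470697
```

move_arm([
  [0, 0, 1.2, 0, 0, 0.1, 6],
  [0, 0, 2.4, 0, 0, 0.1, 6],
  [0, 0, 3.6, 0, 0, 0.2, 6],
  [0, 0, 4.8, 0, 0, 0.2, 6],
  [0, 0, 6, 0, 0, 0.3, 6],
  [0, 0, 7.2, 0, 0, 0.3, 6],
  [0, 0, 8.4, 0, 0, 0.4, 6],
  [0, 0, 9.6, 0, 0, 0.4, 6],
])

```text
clock: 16.85
tcp_pos: [0.5875, -0.1785, 0.1093]
tool_rot: [3.139, -0.002, 0.443]
ft_force: [-1.8, -1.1, 7.6]
width: 0.0115
```

```bash
python3 - <<'E'
from h import *
o=manip.observe();print(o["clock"],o["tcp_pos"],o["tool_rot"],o["ft_force"],o["ft_torque"],o["width"])
E
```

```text
16.85 [ 0.58745201 -0.17850226  0.10932553] [ 3.13865482e+00 -1.66442217e-03  4.42636702e-01] [-1.76846726 -1.13558142  7.60287103] [-0.05919186  0.49328223  0.20933281] 0.011548581466651003
```

move_arm([
  [0, 0, 1, 0, 0, 0, 6],
  [0, 0, 2, 0, 0, 0, 6],
  [0, 0, 3, 0, 0, 0.1, 6],
  [0, 0, 4, 0, 0, 0.1, 6],
  [0, 0, 5, 0, 0, 0.1, 6],
  [0, 0, 6, 0, 0, 0.1, 6],
  [0, 0, 7, 0, 0, 0.1, 6],
  [0, 0, 8, 0, 0, 0.1, 6],
])

```text
clock: 17.52
tcp_pos: [0.5873, -0.1785, 0.1092]
tool_rot: [3.139, -0.002, 0.303]
ft_force: [-2.8, -0.4, 7.7]
width: 0.0118
```

```bash
python3 - <<'E'
from h import *
o=manip.observe();print(o["clock"],o["tcp_pos"],o["tool_rot"],o["ft_force"],o["ft_torque"],o["width"])
E
```

```text
17.5167 [ 0.58732895 -0.1785132   0.10924427] [ 3.13898027e+00 -1.79502939e-03  3.03203821e-01] [-2.83970701 -0.37581054  7.71983127] [-0.02016679  0.53283967  0.15500481] 0.011846765412601401
```

move_arm([
  [0, 0, 0, 0, 0, -0.5, 6],
  [0, 0, 0, 0, 0, -1, 6],
  [0, 0, 0, 0, 0, -1.5, 6],
  [0, 0, 1, 0, 0, -1.7, 6],
  [0, 0, 2, 0, 0, -1.7, 6],
  [0, 0, 3, 0, 0, -1.7, 6],
  [0, 0, 4, 0, 0, -1.7, 6],
  [0, 0, 5, 0, 0, -1.7, 6],
])

```text
clock: 18.18
tcp_pos: [0.5865, -0.1777, 0.1092]
tool_rot: [3.141, -0.0, 0.215]
ft_force: [1.1, -1.5, 4.8]
width: 0.0117
```

```bash
python3 - <<'E'
from h import *
c=cap("side","pics/side13.png");o=manip.observe();print(o["clock"],o["tcp_pos"],o["tool_rot"],o["ft_force"],o["ft_torque"],o["width"])
i=cv2.resize(c["img"][110:190,280:360],None,fx=7,fy=7,interpolation=cv2.INTER_NEAREST);cv2.imwrite("pics/c13.png",cv2.convertScaleAbs(i,alpha=2))
E
```

```text
18.2333 [ 0.58642426 -0.17769161  0.10922415] [ 3.14135177e+00 -2.41171860e-04  2.13775109e-01] [ 0.97969348 -2.11284325  4.15430338] [-0.36891738 -0.07403872  0.16430522] 0.011882565496474819
```

View pics/c13.png

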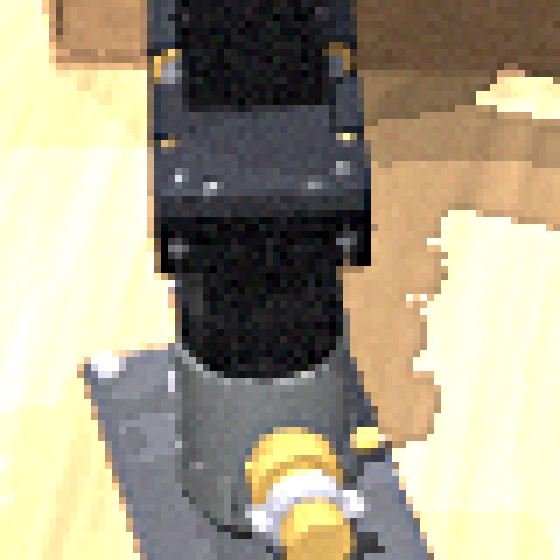

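move_arm([
  [0, 0, 1, 0, 0, -0.4, 6],
  [0, 0, 2, 0, 0, -0.8, 6],
  [0, 0, 3, 0, 0, -0.8, 6],
  [0, 0, 4, 0, 0, -0.8, 6],
  [0, 0, 5, 0, 0, -0.8, 6],
  [0, 0, 6, 0, 0, -0.8, 6],
  [0, 0, 6, 0, 0, -0.8, 6],
  [0, 0, 6, 0, 0, -0.8, 6],
])

```text
clock: 18.9
tcp_pos: [0.5858, -0.1772, 0.1092]
tool_rot: [-3.141, 0.001, 0.112]
ft_force: [0.3, -0.4, -3.2]
width: 0.0118
```

```bash
python3 - <<'E'
from h import *
o=manip.observe();print(o["clock"],o["tcp_pos"],o["tool_rot"],o["ft_force"],o["ft_torque"],o["width"],o["joint_pos"])
E
```

```text
18.9 [ 0.58583448 -0.17719842  0.10917208] [-3.14065540e+00  1.04998043e-03  1.11742986e-01] [ 0.32757462 -0.42470624 -3.1589489 ] [-0.12057178 -0.23880843  0.30231967] 0.011766757443943123 [-4.22663797e-01  2.68497043e-01  1.64484196e+00  2.88404476e-04
  1.22963462e+00  1.03629335e+00]
```

Thread now holds the cap down (my pull −3 N, z unchanged), torque 0.30 N m, rim ≈1.0 mm above the seat: snug. Releasing.

move_arm([
  [0, 0, 0, 0, 0, 0, 40],
  [0, 0, 0, 0, 0, 0, 40],
  [0, 0, 0, 0, 0, 0, 40],
  [0, 0, 0, 0, 0, 0, 40],
  [0, 0, 0, 0, 0, 0, 40],
  [0, 0, 0, 0, 0, 0, 40],
  [0, 0, 0, 0, 0, 0, 40],
  [0, 0, 0, 0, 0, 0, 40],
])

```text
clock: 19.57
tcp_pos: [0.5863, -0.1776, 0.1099]
tool_rot: [-3.142, -0.0, 0.112]
ft_force: [-0.3, 0.5, 0.2]
width: 0.04
```

move_arm([
  [0, 0, 0, 0, 0, -3, 40],
  [0, 0, 0, 0, 0, -10, 40],
  [0, 0, 0, 0, 0, -22, 40],
  [0, 0, 0, 0, 0, -38, 40],
  [0, 0, 0, 0, 0, -55, 40],
  [0, 0, 0, 0, 0, -75, 40],
  [0, 0, 0, 0, 0, -95, 40],
  [0, 0, 0, 0, 0, -110, 40],
])

```text
clock: 20.23
tcp_pos: [0.5871, -0.178, 0.2235]
tool_rot: [3.14, -0.003, 0.112]
ft_force: [1.0, -0.5, 0.7]
width: 0.0398
```

```bash
python3 - <<'E'
from h import *
c=cap("side","pics/side14.png");o=manip.observe();print(o["clock"],o["tcp_pos"],o["tool_rot"],o["ft_force"],o["ft_torque"],o["width"])
i=cv2.resize(c["img"][100:190,280:360],None,fx=6,fy=6,interpolation=cv2.INTER_NEAREST);cv2.imwrite("pics/c14.png",cv2.convertScaleAbs(i,alpha=2.5))
E
```

```text
20.2833 [ 0.588663   -0.17858521  0.22695013] [ 3.13732233 -0.00730285  0.11189258] [ 1.48150336 -0.57018202  2.3111336 ] [ 0.01687995 -0.05085636 -0.01888681] 0.039989802505050714
```

View pics/c14.png

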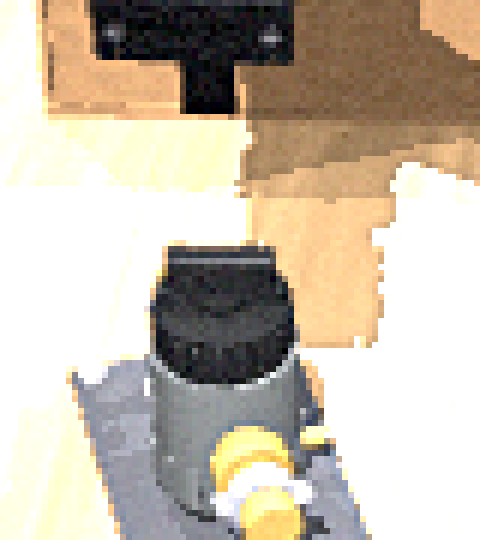

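The cap sits square and low on the canister. Its lower edge is at crop y≈382 (row ≈163.5, same as when torqued), the wing is level, and the gripper is well clear above. Letting the arm settle, then one last check.

move_arm([
  [0, 0, 0, 0, 0, 0, 40],
  [0, 0, 0, 0, 0, 0, 40],
  [0, 0, 0, 0, 0, 0, 40],
  [0, 0, 0, 0, 0, 0, 40],
  [0, 0, 0, 0, 0, 0, 40],
  [0, 0, 0, 0, 0, 0, 40],
  [0, 0, 0, 0, 0, 0, 40],
  [0, 0, 0, 0, 0, 0, 40],
])

```text
clock: 20.95
tcp_pos: [0.5862, -0.1775, 0.2195]
tool_rot: [-3.141, 0.0, 0.112]
ft_force: [-0.4, -0.5, 0.4]
width: 0.0398
```

```bash
python3 - <<'E'
from h import *
c=cap("side","pics/side15.png");o=manip.observe();print(o["clock"],o["tcp_pos"],o["ft_force"])
a=ld("pics/side14.npz")["img"];b=c["img"]
d=cv2.absdiff(a,b).max(2)[138:170,300:335];print("cap change",d.mean(),d.max())
for n in("side12","side13","side15"):
    g=ld(f"pics/{n}.npz")["img"].max(2);print(n,[g[158:168,u].tolist() for u in(314,317,320)])
print(manip.sign_off())
E
```

```text
21.0 [ 0.58625136 -0.17758722  0.21963599] [-0.62598989 -0.15737683  0.40604794]
cap change 3.29375 87
side12 [[22, 25, 22, 18, 24, 6, 68, 67, 64, 64], [24, 23, 21, 23, 20, 15, 54, 67, 67, 64], [19, 19, 20, 19, 14, 12, 96, 69, 63, 61]]
side13 [[9, 17, 8, 8, 22, 8, 70, 63, 65, 67], [15, 17, 11, 21, 24, 13, 48, 67, 67, 65], [23, 17, 13, 10, 17, 16, 92, 66, 61, 62]]
side15 [[22, 21, 20, 21, 17, 9, 66, 64, 64, 63], [20, 19, 22, 19, 16, 10, 52, 63, 64, 63], [23, 17, 20, 18, 15, 14, 92, 65, 64, 59]]
the job is handed in; nothing more can be done
None
```

The dirt filter is closed: the cap is on its neck, snug on the gasket and released, and the job was handed in at about 21 s.

- **Cap choice and placing:** I took the left-most winged cap and set it square on the neck. It sat on the thread with the rim 9.8 mm above the seat.
- **Turning back:** Under a 5–7 N press, lighter than the 10 N asked, I turned it 24° backward until it dropped. I then followed it down to about 5 mm.
- **Screwing forward:** I turned it about 93° (1.6 rad) clockwise from where the backward turn ended, slightly past the drop point. It finished at about 0.30 N m, with the rim about 1.0 mm above the seat by the arm's own reading. It held when I eased off the press. Wrist force stayed under 10 N in every reading I took.

**Last checks:** The pictures show the cap square and centred, with the gripper well clear above. They can't resolve the last few millimetres of height, so the 1.0 mm rests on the arm's position and on the torque.

**What disagreed:**
- **First grasp:** It closed over the wing without touching it and moved nothing. The fingertips were really about 20 mm higher than the reported tool position, so I went lower and regripped.
- **Before and after settling:** The last two pictures of the cap area differ slightly on average (3 grey levels), with one pixel off by 87. I handed in without tracing that; the cap's lower edge itself had not moved.

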